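# Load the loose rod rest, then level and hold it by its hidden pivot bolt

## Task

The nut on the pivot of the tilting rod rest is loose, so the rest hangs down to one side. Take the thick glass rod from the low rack and lay it, without dropping it, in both V-saddles of the rest so that it sticks out about equally at both ends; then reach down into the narrow gap between the rest's upright bracket and the heat shield behind it, grip the hexagon head of the pivot bolt, bring the rest with its rod level and hold the bolt from turning so that the nut can be tightened from the front. Finish while still gripping the bolt head with the rest level and still; leave the other things on the bench where they are.

Things in the scene. Friction and masses are not known exactly. Their poses are not given: they have to be found in the camera images.
- rod: the thick glass rod, solid, 20 mm in diameter, 280 mm long, about 0.2 kg; origin at its centre, x axis along its length. It starts in one of the three notches of the low rack, its axis 44 mm above the bench; the two other notches hold thin rods.
- rack: low rod rack, fixed: wooden foot 190 x 230 x 8 mm with two steel combs 80 mm either side of its centre along x, each with three V-notches 70 mm apart along y (-70, 0, +70 mm), tops 45 mm above the bench. Origin under the centre of the foot; x axis along the rods, whose middles lie midway between the combs.
- bracket: rest's steel bracket, fixed; origin on the bench under the middle of its upright, x away from the robot along the pivot bolt, y left. Foot 135 x 130 x 8 mm. Upright: plate at x -3 to +3 mm, 100 mm wide, top 130 mm above the bench. Behind it a heat shield, 130 mm wide, front face at x +53 mm, top 118 mm up. The 50 mm gap between them is open above and at both ends.
- pivot (a point): centre of the pivot in the middle of the bracket's upright, 110 mm above the bench, axes as the bracket. The nut and the rest's arm are in front of the upright (arm: flat bar 30 mm high, x -13 to -5 mm, y -102 to +132 mm), the bolt head is behind it.
- seat (a point): on the rest, tilting with it: where the centre of the seated rod belongs, midway between the two V-saddles; y axis along the seated rod, z straight up when level. Level, it lies at x -52, y +15, z +50 mm from the pivot. Saddles: 90 degree Vs, 20 mm long, 95 mm either side of it, inner vertex 14 mm below it, tips 18 mm out and 4 mm above it; between them it is free down to the arm 35 mm below.
- bolt_head: steel hexagon head, 24 mm across flats, 12 mm thick, fast to the rest and turning with it; origin at its centre, in the gap at x +27 mm, y 0 from the pivot, standing on a spacer bush 20 mm in diameter; x axis along the bolt. When the rest is level two flats stand upright facing +y and -y; when it hangs they lean with it. Gripped on these two flats it turns with the fingers; merely squeezed it sticks at its angle.
- cradle (a joint): tilt of the rest about the pivot bolt, rad: 0 = level, positive = its left (+y) end hangs down; stop pins at -0.16 and +0.16. The pivot is loose: left alone, the rest sinks to +0.16 by its weight, with or without a rod centred on it; holding it level takes at most about 0.15 N m.
- spanner: open-ended spanner, 200 mm long, lying on the bench in front of the rest, origin at its middle (leave it)
- paddle: graphite paddle, 210 mm long with a wooden handle, lying near the robot, origin near its middle (leave it)
- spool: spool of copper wire, 52 mm in diameter, 48 mm high, origin under it (leave it)
- beaker: plastic beaker, 72 mm wide, 85 mm high, origin under it (leave it)
- bottle: water bottle, 64 mm wide, 200 mm high, origin under it (leave it)
- jar: glass jar with a steel lid, 68 mm wide, 80 mm high, origin under it (leave it)
- thin_a: thin glass rod, 9 mm in diameter, 280 mm long, in a notch of the rack, origin at its centre, x axis along it (leave it)
- thin_b: another thin glass rod just like thin_a, in another notch (leave it)

How it is judged:
By the outcome, as a careful person would: the job done as asked, in the order asked, and still so for the second after the job is handed in, while the arm keeps its last pose, push and grip.
It also fails if it takes over 54 s, if anything falls off the work surface, if the arm or the gripper's body presses on something with over 40 N, if the wrist force passes 120 N, or if a joint passes its speed limit or range.

## Robot

A 6-joint arm with a two-finger parallel gripper is mounted at the origin on the work surface. World frame = base frame: x ahead of the robot, y to its left, z up, the work surface at z = 0. Lengths are in m, angles in rad, forces in N, time in s.
With the tool pointing down it reaches from about 0.25 to 0.775 m from the base axis. Payload 4 kg.
Tool frame: the origin (TCP) lies between the finger pads; the fingertips stand 25 mm ahead of it and the grasp point (between the pads) lies 6 mm ahead of it (robot.tip_reach is the distance from the TCP to the fingertips, in m); z points along the fingers, y is the line along which they close (so a half turn about z gives the same grasp; the last joint's range is limited). The gripper opens to 94 mm and grips with 3 to 60 N. Pads are 16 mm wide; open, the fingers measure 119 mm over their backs; the gripper's body (75 mm by 177 mm) begins 78 mm behind the grasp point.
Start: joints at [-1.254, 0.087, 1.371, -0, 1.684, -0.103], TCP at [0.224, -0.502, 0.231] pointing down, gripper open.
Joint ranges: [-3.1, 3.1], [-0.76, 2.03], [0.27, 2.55], [-1.08, 4.22], [0.17, 2.65], [-2.57, 2.57]. Speed limits (rad/s): [2.79, 2.79, 3.14, 3.14, 3.14, 3.14].

## Interface

Orientations are given as [roll, pitch, yaw] about the fixed x, y, z axes, in that order (R = Rz(yaw) Ry(pitch) Rx(roll)).
In Python, from bench import sensors, snapshot, camera_info, ticket, robot gives the robot as it stands.
- The arm moves only by the tool arm_command, never from a script. Its argument "plan" is a list of rows, each an object with "grip": the closure, from -1 (fully open) to 1 (shut); "slide": the shift along the tool's x, y, z normalised to -1 to 1, where 1 is 500 mm, a list of three; "spin": the turn about the tool's z normalised to -1 to 1, where 1 is 5 degrees. A call has 1 to 10 rows; each row shifts and turns the commanded pose from where the row before left it, along the tool's axes as they then stand; what a row does not reach is not made up. A row lasts 1/8 s, in which the tool goes at most 62.5 mm and 10.7 degrees, less where a joint would pass 70% of its speed; a pose out of reach is approached as far as the arm can. A call with a number of a shift or a turn outside -1 to 1 is refused whole. A call with a gripper value outside its range is refused whole. The fingers move at their own pace and stop on an object; the grip force is fixed at half the most. Time passes only in rows, so rows that do not move let the fingers close. It gives the time, the measured TCP pose, the force, the opening and the grip force at its end, in the units of the state.
- sensors.get_obs(): the state, without advancing time (a new reading comes with each control period).
- snapshot(name): name is "scene" or "top"; returns the picture (400x640x3 uint8, red, green, blue); there is no depth.
- camera_info(name): a dict with "fx", "fy", "cx", "cy" (pixels), "k1" (the pictures are not rectified: a ray, as slopes to the right and down, at radius r is drawn at 1 + k1 r^2 times it, then the intrinsics apply), "position" and "rotation" of the camera in the world. Camera axes: x right, y up, looking along -z (the intrinsics and any distortion apply to the point x, -y, -z); pixel columns grow to the right and rows downward; lengths in m; the calibration is good to about 2 mm. A picture is of the moment at which its call begins. camera_info takes no time and is no camera call.
- ticket.close_job(): hands the job in; it is judged then, once.
The state is a dict: "time": time; "joint_positions": joint angles; "qvel": joint speeds; "joint_torque": joint torques, N m; "tool_pos": TCP position; "ee_rot": TCP orientation; "wrist_force": force on the tool from outside, world axes, zero at the start; "wrist_torque": the same for the moment, N m; "width": finger opening in m; "finger_force": force on a finger pad.
Only numpy, scipy, OpenCV 4.12 (cv2) and the standard library are available. Lean on these libraries where they do the work, as an engineer would, in place of code of your own. Each camera call takes 0.05 s, during which the arm holds its last target. There are 200 camera calls.

## Working session

There is one attempt and no reset: what is moved stays moved. The work goes in short steps, Python scripts to look and compute and a tool call to move; the robot and the scene stay as the last step left them, time stands still between calls to the robot, and variables do not carry over. Pictures are saved under pics/ and viewed, at most 11 in all, crops included, and the job is handed in when it is done.

Besides the shell and the picture viewer there is one more tool, called as a command line: name --argument value ..., lists and objects as JSON in quotes. arm_command: Moves the arm, as the interface text tells. Scaled input: -1 to 1 covers 500 mm each way for a shift and 5 degrees each way for a turn. Its arguments: {"type":"object","properties":{"plan":{"type":"array","items":{"type":"object","properties":{"grip":{"type":"number"},"slide":{"type":"array","items":{"type":"number"}},"spin":{"type":"number"}}}}},"required":["plan"]}

```bash
mkdir -p pics; ls; python3 - <<'E'
from bench import sensors,snapshot,camera_info,robot
import cv2
for n in("scene","top"):
    cv2.imwrite(f"pics/{n}0.png",cv2.cvtColor(snapshot(n),cv2.COLOR_RGB2BGR)); print(n,camera_info(n))
print(sensors.get_obs(), robot.tip_reach)
E
```

```text
pics
scene {'fx': 434.0005151981602, 'fy': 434.0005151981602, 'cx': 316.5111000398477, 'cy': 205.1751546394101, 'k1': 0.015824704257877527, 'position': array([ 1.20903852, -0.80297151,  0.85598635]), 'rotation': array([ 0.95377447, -0.00236601,  0.68114305])}
top {'fx': 371.8457992919922, 'fy': 371.8457992919922, 'cx': 317.6492450217226, 'cy': 196.14375030676638, 'k1': 0.017749227732466545, 'position': array([ 0.46153221, -0.02530095,  1.24941394]), 'rotation': array([ 0.08716894, -0.00583994, -1.55184167])}
{'time': 0.1, 'joint_positions': array([-1.25407735e+00,  8.78792233e-02,  1.37209591e+00, -2.47269961e-05,
        1.68359448e+00, -1.03082900e-01]), 'qvel': array([-0.00142779, -0.00269338, -0.0040896 , -0.00016805, -0.00120898,
        0.00073182]), 'joint_torque': array([ 2.62142079e-03, -3.41249549e+01, -3.03302693e+01,  7.20576639e-02,
        3.03692627e-02, -9.63174057e-05]), 'tool_pos': array([ 0.22402668, -0.50182027,  0.22942585]), 'ee_rot': array([-3.13962366e+00, -1.78985230e-04,  4.19798943e-01]), 'wrist_force': array([-0.12392271,  0.13666267, -0.28764003]), 'wrist_torque': array([-0.0030229 ,  0.06620404, -0.00630127]), 'finger_force': 0.0, 'width': 0.09406374437918749} 0.025
```

View pics/scene0.png

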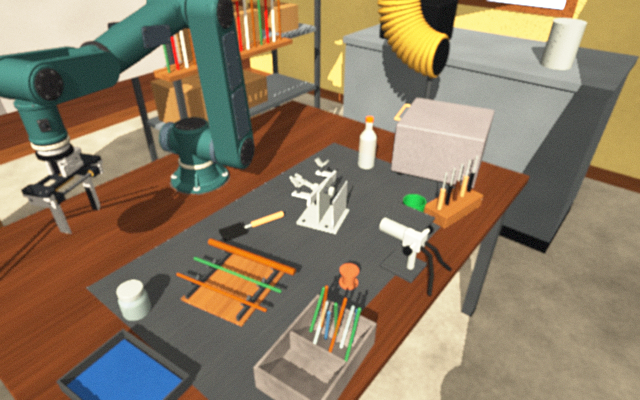

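View pics/top0.png

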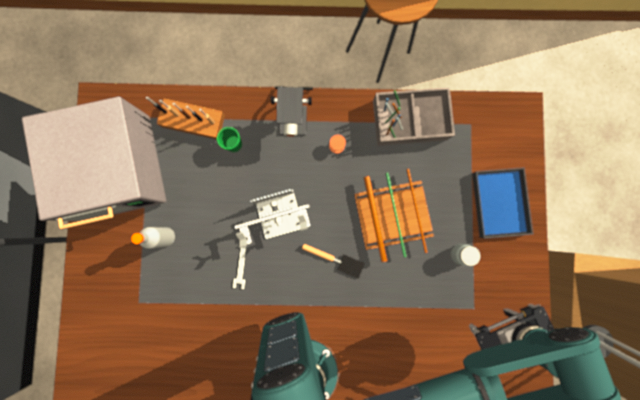

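The scene view shows the rack with the thick orange rod (210,242)-(293,272) and the bracket at about (325,205). In the top view the thick rod runs from (367,178) to (386,262), and the rest spans about (238,225) to (310,207). I'll zoom in on the rest.

```bash
cat > h.py <<'E'
import numpy as np, cv2
from scipy.spatial.transform import Rotation as Ro
from bench import sensors,snapshot,camera_info
def cam(n):
    c=camera_info(n); return c,Ro.from_euler('xyz',c['rotation']).as_matrix(),np.array(c['position'])
def ray(n,u,v):
    c,R,p=cam(n); d=np.array([(u-c['cx'])/c['fx'],(v-c['cy'])/c['fy']]); s=d.copy()
    for _ in range(8): s=d/(1+c['k1']*(s@s))
    return p,R@np.array([s[0],-s[1],-1])
def plane(n,u,v,z):
    p,d=ray(n,u,v); return p+d*(z-p[2])/d[2]
def proj(n,P):
    c,R,p=cam(n); q=R.T@(np.array(P)-p); s=np.array([q[0],-q[1]])/-q[2]; s=s*(1+c['k1']*(s@s))
    return np.array([c['fx']*s[0]+c['cx'],c['fy']*s[1]+c['cy']])
def tri(a,b):
    (p,d),(q,e)=ray('scene',*a),ray('top',*b)
    t=np.linalg.lstsq(np.stack([d,-e],1),q-p,rcond=None)[0]; A,B=p+d*t[0],q+e*t[1]
    return (A+B)/2,np.linalg.norm(A-B)
def shot(n): return cv2.cvtColor(snapshot(n),cv2.COLOR_RGB2BGR)
E
python3 - <<'E'
from h import *
t=cv2.imread('pics/top0.png'); s=cv2.imread('pics/scene0.png')
a=cv2.resize(t[170:300,220:320],None,fx=4.4,fy=4.4,interpolation=cv2.INTER_CUBIC)[:,:440]
b=cv2.resize(s[150:240,280:360],None,fx=4.4,fy=4.4,interpolation=cv2.INTER_CUBIC)
o=np.zeros((580,800,3),np.uint8); o[:a.shape[0],:a.shape[1]]=a; o[:b.shape[0],445:445+b.shape[1]]=b; cv2.imwrite('pics/z0.png',o)
# orange rods in top
hsv=cv2.cvtColor(t,cv2.COLOR_BGR2HSV); 
for u,v in[(375,215),(372,200),(395,215),(420,210),(405,230)]: print(hsv[v,u])
m=cv2.inRange(hsv,(3,205,120),(13,255,255)); m[:150]=0;m[280:]=0;m[:,:340]=0;m[:,450:]=0
n,l,st,ce=cv2.connectedComponentsWithStats(m)
for i in range(1,n):
    if st[i,4]>60:
        pts=np.argwhere(l==i)[:,::-1].astype(np.float32); r=cv2.minAreaRect(pts); bx=cv2.boxPoints(r); print(st[i],r)
        e=sorted(bx.tolist(),key=lambda p:p[1]); A=(np.array(e[0])+e[1])/2;B=(np.array(e[2])+e[3])/2
        P,Q=plane('top',*A,.044),plane('top',*B,.044); print(P,Q,np.linalg.norm(P-Q),(P+Q)/2)
E
```

```text
[ 16 219 248]
[ 17 210 251]
[ 41 120 163]
[ 15 184 239]
[ 14 190 192]
```

View pics/z0.png

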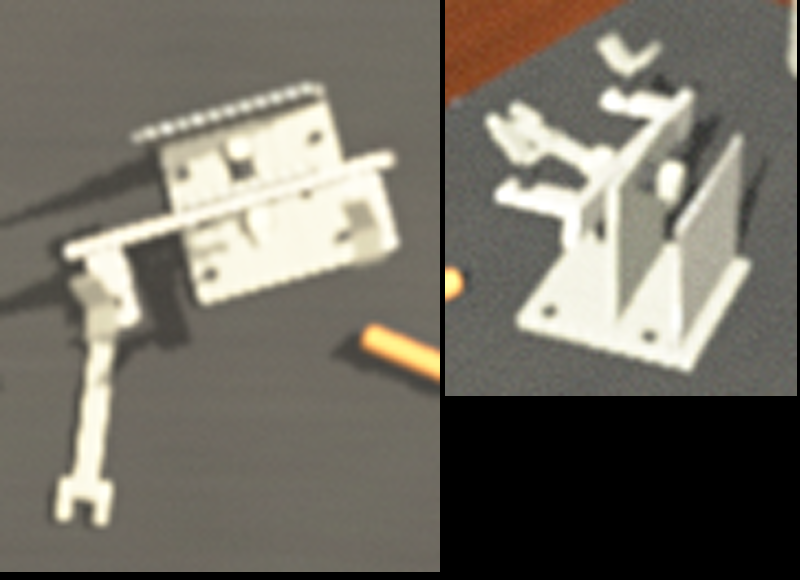

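Crop (4.4x): in the top view the foot's near corners are at about (265.5,239) and (310.5,225), the shield's top ends at (250.7,201.5) and (293.2,190), and the bolt head at (274.5,205). In the scene view the foot corners are (297,223), (336,234) and (349,210), with the head at (331,191).

```bash
python3 - <<'E'
from h import *
np.set_printoptions(precision=4,suppress=True)
t=cv2.imread('pics/top0.png')
T=lambda x,y:(220+x/4.4-.4,170+y/4.4-.4); S=lambda x,y:(280+(x-445)/4.4-.4,150+y/4.4-.4)
nl,nr=plane('top',*T(200,305),.008),plane('top',*T(400,243),.008)
print('foot near',nl,nr,np.linalg.norm(nl-nr))
sc=[plane('scene',*S(*p),.006) for p in[(519,324),(690,369),(750,264)]]
print('foot scene',*sc,np.linalg.norm(sc[0]-sc[1]),np.linalg.norm(sc[1]-sc[2]))
s1,s2=plane('top',*T(135,136),.118),plane('top',*T(323,88),.118); print('shield',s1,s2,np.linalg.norm(s1-s2))
a1,a2=plane('top',*T(66,250),.106),plane('top',*T(395,158),.14);print('arm',a1,a2,np.linalg.norm(a1-a2))
for a,b in((nl,nr),(sc[2],sc[1]),(s1,s2),(a1,a2)): d=a-b; print('yaw',np.arctan2(-d[0],d[1]))
d=sc[1]-sc[0];print('yaw',np.arctan2(d[1],d[0]))
print('head',plane('top',*T(240,150),.122),tri(S(672,180),T(240,152)))
hsv=cv2.cvtColor(t,cv2.COLOR_BGR2HSV); lab=hsv
m=cv2.inRange(hsv,(8,205,215),(20,255,255)); m[:150]=0;m[290:]=0;m[:,:350]=0;m[:,450:]=0
n,l,st,ce=cv2.connectedComponentsWithStats(m)
for i in range(1,n):
    if st[i,4]>60:
        pts=np.argwhere(l==i)[:,::-1].astype(np.float32); r=cv2.minAreaRect(pts); bx=cv2.boxPoints(r); print(st[i],r)
        e=sorted(bx.tolist(),key=lambda p:p[1]); A=(np.array(e[0])+e[1])/2;B=(np.array(e[2])+e[3])/2
        P,Q=plane('top',*A,.05),plane('top',*B,.05); print(P,Q,np.linalg.norm(P-Q),(P+Q)/2,'yaw',np.arctan2(*(P-Q)[[1,0]]))
E
```

```text
foot near [0.4245 0.141  0.008 ] [ 0.4739 -0.0086  0.008 ] 0.15752518667562052
foot scene [0.4692 0.011  0.006 ] [0.5967 0.0481 0.006 ] [0.556  0.1776 0.006 ] 0.13276843457413287 0.13574634312999306
shield [0.5432 0.1749 0.118 ] [0.5791 0.0457 0.118 ] 0.13412798217837985
arm [0.4637 0.2221 0.106 ] [ 0.53   -0.0057  0.14  ] 0.23969682362225592
yaw 0.31871101461842205
yaw 0.30418025019317146
yaw 0.27138196209420695
yaw 0.28326287936870886
yaw 0.28373842045243725
head [0.5346 0.1016 0.122 ] (array([0.5345, 0.1033, 0.1112]), np.float64(0.001640740771697296))
[369 189  17  72 233] ((377.4031677246094, 224.41513061523438), (72.773193359375, 3.6051836013793945), 78.11134338378906)
[ 0.5937 -0.1994  0.05  ] [ 0.3661 -0.2487  0.05  ] 0.23278784381696138 [ 0.4799 -0.224   0.05  ] yaw 0.2132387246005826
[412 188  11  45  76] ((416.7882080078125, 210.04705810546875), (45.12154006958008, 1.7354438304901123), 77.47119140625)
[ 0.5989 -0.3356  0.05  ] [ 0.4572 -0.3665  0.05  ] 0.14501347020374863 [ 0.528  -0.3511  0.05  ] yaw 0.21477682422434646
```

```bash
cat >> h.py <<'E'
np.set_printoptions(precision=4,suppress=True)
def go(x,y,z,yaw):
    "slide (units, after spinning) and spin units needed from the present pose"
    o=sensors.get_obs(); R=Ro.from_euler('xyz',o['ee_rot']); ps=Ro.as_euler(R,'xyz')[2]
    d=(yaw-ps+np.pi)%(2*np.pi)-np.pi; R2=Ro.from_euler('xyz',[np.pi,0,yaw])
    print('spin units',-np.degrees(d)/5,'slide after spin',R2.inv().apply(np.array([x,y,z])-o['tool_pos'])/.5)
PIV=np.array([.508,.0953,.110]); BY=.28
def br(x,y,z): return PIV+np.array([x*np.cos(BY)-y*np.sin(BY),x*np.sin(BY)+y*np.cos(BY),z])
E
python3 - <<'E'
from h import *
t=cv2.imread('pics/top0.png'); hsv=cv2.cvtColor(t,cv2.COLOR_BGR2HSV)
m=cv2.inRange(hsv,(6,150,90),(22,255,255))
L=[]
for v in list(range(172,190))+list(range(246,268)):
    xs=[x for x in range(358,396) if m[v,x]]; print(v,(xs[0],xs[-1],len(xs)) if xs else None,end=' ')
print(); go(.48,-.224,.12,.213)
E
```

```text
172 None 173 None 174 None 175 None 176 (367, 368, 2) 177 (365, 369, 5) 178 (364, 369, 6) 179 (364, 369, 6) 180 (365, 370, 6) 181 (365, 370, 6) 182 (365, 370, 6) 183 (365, 371, 7) 184 (365, 371, 7) 185 (366, 371, 6) 186 (366, 395, 10) 187 (366, 395, 11) 188 (366, 394, 17) 189 (367, 388, 16) 246 (365, 384, 20) 247 (366, 384, 19) 248 (366, 384, 11) 249 (379, 384, 6) 250 (379, 385, 7) 251 (380, 385, 6) 252 (380, 385, 6) 253 (380, 385, 6) 254 (380, 386, 7) 255 (380, 386, 7) 256 (381, 386, 6) 257 (381, 386, 6) 258 (381, 386, 6) 259 (381, 387, 7) 260 (381, 387, 7) 261 (382, 386, 5) 262 None 263 None 264 None 265 None 266 None 267 None 
spin units 2.369741328407796 slide after spin [ 0.6178 -0.4349  0.2189]
```

```bash
python3 - <<'E'
from h import *
P,Q=plane('top',366.6,176.3,.046),plane('top',384.4,261.4,.046)
c=(P+Q)/2; yaw=np.arctan2(*(P-Q)[[1,0]]); print(P,Q,np.linalg.norm(P-Q),c,yaw)
P,Q=plane('top',368.5,186,.046),plane('top',382.1,251.2,.046); print(np.arctan2(*(P-Q)[[1,0]]))
go(c[0],c[1],.12,yaw)
print('seat',br(-.052,.015,.05))
E
```

```text
[ 0.635  -0.1889  0.046 ] [ 0.3614 -0.2478  0.046 ] 0.27980146196739136 [ 0.4982 -0.2184  0.046 ] 0.21217490355088683
0.21165488493483536
spin units 2.379196237252882 slide after spin [ 0.6554 -0.4387  0.2189]
seat [0.4539 0.0953 0.16  ]
```

arm_command --plan '[{"spin":0.793,"slide":[0,0,0],"grip":-1},{"spin":0.793,"slide":[0,0,0],"grip":-1},{"spin":0.793,"slide":[0,0,0],"grip":-1},{"spin":0,"slide":[0.11,-0.073,0],"grip":-1},{"spin":0,"slide":[0.11,-0.073,0],"grip":-1},{"spin":0,"slide":[0.11,-0.073,0],"grip":-1},{"spin":0,"slide":[0.11,-0.073,0],"grip":-1},{"spin":0,"slide":[0.11,-0.073,0],"grip":-1},{"spin":0,"slide":[0.105,-0.073,0],"grip":-1},{"spin":0,"slide":[0,0,0.05],"grip":-1}]'

```text
time: 1.35
tool_pos: [0.4884, -0.2296, 0.2068]
ee_rot: [3.14, -0.004, 0.219]
wrist_force: [-0.1, -0.6, -0.3]
width: 0.0938
finger_force: 0.0
```

```bash
python3 - <<'E'
from h import *
go(.4982,-.2184,.050,.212)
E
```

```text
spin units 0.08299314179036199 slide after spin [ 0.024  -0.0179  0.3136]
```

arm_command --plan '[{"spin":0,"slide":[0,0,0.1],"grip":-1},{"spin":0,"slide":[0,0,0.1],"grip":-1},{"spin":0,"slide":[0,0,0],"grip":-1},{"spin":0,"slide":[0,0,0],"grip":-1}]'

```text
time: 1.85
tool_pos: [0.4858, -0.2334, 0.1072]
ee_rot: [3.14, -0.002, 0.212]
wrist_force: [0.6, -0.8, -0.0]
width: 0.0938
finger_force: 0.0
```

```bash
python3 - <<'E'
from h import *
go(.4982,-.2184,.050,.212)
E
```

```text
spin units 0.000855029901032323 slide after spin [ 0.0306 -0.0241  0.1144]
```

arm_command --plan '[{"spin":0,"slide":[0.0306,-0.0241,0],"grip":-1},{"spin":0,"slide":[0,0,0.06],"grip":-1},{"spin":0,"slide":[0,0,0.054],"grip":-1},{"spin":0,"slide":[0,0,0],"grip":-1},{"spin":0,"slide":[0,0,0],"grip":1},{"spin":0,"slide":[0,0,0],"grip":1},{"spin":0,"slide":[0,0,0],"grip":1},{"spin":0,"slide":[0,0,0],"grip":1},{"spin":0,"slide":[0,0,0],"grip":1}]'

```text
time: 2.98
tool_pos: [0.4974, -0.2179, 0.0486]
ee_rot: [3.141, -0.0, 0.212]
wrist_force: [0.2, 0.3, -0.9]
width: 0.0476
finger_force: 0.0
```

arm_command --plan '[{"spin":0,"slide":[0,0,0],"grip":1},{"spin":0,"slide":[0,0,0],"grip":1},{"spin":0,"slide":[0,0,0],"grip":1},{"spin":0,"slide":[0,0,0],"grip":1},{"spin":0,"slide":[0,0,0],"grip":1}]'

```text
time: 3.6
tool_pos: [0.4971, -0.2166, 0.0483]
ee_rot: [-3.139, 0.0, 0.212]
wrist_force: [-1.7, 5.2, 2.7]
width: 0.0192
finger_force: 30.0
```

arm_command --plan '[{"spin":0,"slide":[0,0,-0.03],"grip":1},{"spin":0,"slide":[0,0,-0.08],"grip":1},{"spin":0,"slide":[0,0,-0.1],"grip":1},{"spin":0,"slide":[0,0,-0.1],"grip":1},{"spin":0,"slide":[0,0,-0.09],"grip":1},{"spin":-0.5,"slide":[0,0,-0.02],"grip":1},{"spin":-1,"slide":[0,0,0],"grip":1},{"spin":-1,"slide":[0,0,0],"grip":1},{"spin":-1,"slide":[0,0,0],"grip":1},{"spin":-1,"slide":[0,0,0],"grip":1}]'

```text
time: 4.85
tool_pos: [0.4974, -0.2188, 0.2592]
ee_rot: [3.139, 0.001, 0.607]
wrist_force: [0.3, -0.4, -2.8]
width: 0.0191
finger_force: 30.0
```

arm_command --plan '[{"spin":-1,"slide":[0,0,0],"grip":1},{"spin":-1,"slide":[0,0,0],"grip":1},{"spin":-1,"slide":[0,0,0],"grip":1},{"spin":-1,"slide":[0,0,0],"grip":1},{"spin":-1,"slide":[0,0,0],"grip":1},{"spin":-1,"slide":[0,0,0],"grip":1},{"spin":-1,"slide":[0,0,0],"grip":1},{"spin":-1,"slide":[0,0,0],"grip":1},{"spin":-1,"slide":[0,0,0],"grip":1},{"spin":-1,"slide":[0,0,0],"grip":1}]'

```text
time: 6.1
tool_pos: [0.4974, -0.2188, 0.2592]
ee_rot: [3.14, 0.002, 1.48]
wrist_force: [0.7, 0.5, -1.6]
width: 0.0188
finger_force: 30.0
```

arm_command --plan '[{"spin":-1,"slide":[0,0,0],"grip":1},{"spin":-1,"slide":[0,0,0],"grip":1},{"spin":-1,"slide":[0,0,0],"grip":1},{"spin":-1,"slide":[0,0,0],"grip":1},{"spin":-0.27,"slide":[0,0,0],"grip":1},{"spin":0,"slide":[0,0,0],"grip":1},{"spin":0,"slide":[0,0,0],"grip":1}]'

```text
time: 6.98
tool_pos: [0.4974, -0.218, 0.2586]
ee_rot: [3.142, 0.001, 1.849]
wrist_force: [0.7, 0.3, -2.2]
width: 0.0192
finger_force: 30.0
```

```bash
python3 - <<'E'
from h import *
s=br(-.052,.015,.05); go(s[0],s[1],.24,1.8508)
cv2.imwrite('pics/top1.png',shot('top')); print(sensors.get_obs()['joint_positions'])
E
```

```text
spin units -0.01725103236180708 slide after spin [0.6263 0.0896 0.0372]
[-0.5172  0.0677  1.3363 -0.0003  1.7372 -0.796 ]
```

arm_command --plan '[{"spin":0,"slide":[0.1,0.015,0],"grip":1},{"spin":0,"slide":[0.1,0.015,0],"grip":1},{"spin":0,"slide":[0.1,0.015,0],"grip":1},{"spin":0,"slide":[0.1,0.015,0],"grip":1},{"spin":0,"slide":[0.1,0.015,0],"grip":1},{"spin":0,"slide":[0.1,0.0146,0],"grip":1},{"spin":0,"slide":[0.026,0,0.037],"grip":1},{"spin":0,"slide":[0,0,0],"grip":1},{"spin":0,"slide":[0,0,0],"grip":1}]'

```text
time: 8.15
tool_pos: [0.4543, 0.0942, 0.2397]
ee_rot: [-3.141, 0.001, 1.849]
wrist_force: [0.1, -0.8, -1.5]
width: 0.0192
finger_force: 30.0
```

```bash
python3 - <<'E'
from h import *
s=br(-.052,.015,.05); go(s[0],s[1],.1645,1.8508)
t=shot('top'); sc=shot('scene')
a=cv2.resize(t[150:270,200:320],None,fx=3.3,fy=3.3,interpolation=cv2.INTER_CUBIC)
b=cv2.resize(sc[110:230,250:370],None,fx=3.3,fy=3.3,interpolation=cv2.INTER_CUBIC)
cv2.imwrite('pics/z2.png',np.hstack([a,b]))
E
```

```text
spin units -0.026147234508362104 slide after spin [ 0.0024 -0.0002  0.1504]
```

View pics/z2.png

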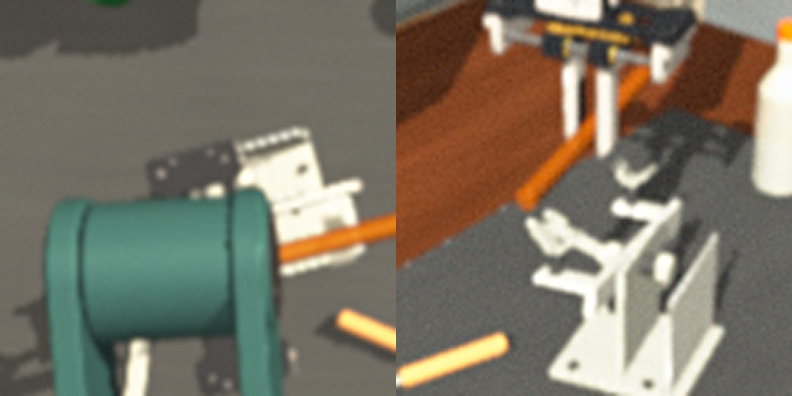

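The scene crop shows the rod held level above the saddles, with its right end at (530,200) in the crop. The arm covers the rest in the top view. I'll check the predicted saddle positions against the picture.

```bash
python3 - <<'E'
from h import *
th=.16
def lv(x,y,z): return br(x,y*np.cos(th)+z*np.sin(th),-y*np.sin(th)+z*np.cos(th))
f=lambda uv:(uv-[250,110])*3.3+[396,0]
for y in(-80,110):
  for dx,dz in((-18,54),(0,36),(18,54)):
    for e in(-10,10):print(y,dx,e,f(proj('scene',lv(-.052+dx/1e3,(y+e)/1e3,dz/1e3))))
o=sensors.get_obs()['tool_pos']
print('rod end',f(proj('scene',o+[0.14*np.sin(.28),-.14*np.cos(.28),-.0043])))
print('head',f(proj('scene',br(.033,0,0))))
E
```

```text
-80 -18 -10 [530.2758 225.763 ]
-80 -18 10 [539.8533 218.1893]
-80 0 -10 [547.6018 248.3387]
-80 0 10 [556.9393 240.4905]
-80 18 -10 [566.8281 234.2036]
-80 18 10 [576.0169 226.4537]
110 -18 -10 [612.3166 160.8764]
110 -18 10 [619.9162 154.8645]
110 0 -10 [627.6023 181.0886]
110 0 10 [635.0148 174.8565]
110 18 -10 [645.4751 167.8627]
110 18 10 [652.7531 161.7225]
rod end [523.9372 197.9723]
head [668.1321 268.2586]
```

The saddles match the model to about 1 px, so I'll lower the rod.

arm_command --plan '[{"spin":0,"slide":[0.001,0,0.05],"grip":1},{"spin":0,"slide":[0,0,0.03],"grip":1},{"spin":0,"slide":[0,0,0.01],"grip":1},{"spin":0,"slide":[0,0,0.01],"grip":1},{"spin":0,"slide":[0,0,0.01],"grip":1},{"spin":0,"slide":[0,0,0.01],"grip":1},{"spin":0,"slide":[0,0,0.01],"grip":1},{"spin":0,"slide":[0,0,0],"grip":1}]'

```text
time: 9.25
tool_pos: [0.4543, 0.0957, 0.1749]
ee_rot: [3.141, 0.001, 1.85]
wrist_force: [1.4, -0.6, -0.7]
width: 0.0191
finger_force: 30.0
```

```bash
python3 - <<'E'
from h import *
sc=shot('scene')
b=cv2.resize(sc[110:230,250:370],None,fx=4.5,fy=4.5,interpolation=cv2.INTER_CUBIC)
cv2.imwrite('pics/z3.png',b); print(sensors.get_obs()['wrist_torque'])
E
```

```text
[-0.1602 -0.3039  0.0899]
```

View pics/z3.png

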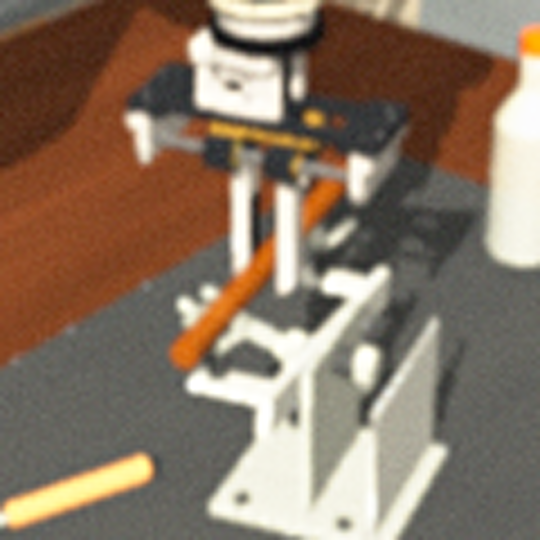

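The rod is in the near saddle (200,330) and still above the far one. Lowering further.

arm_command --plan '[{"spin":0,"slide":[0,0,0.006],"grip":1},{"spin":0,"slide":[0,0,0.006],"grip":1},{"spin":0,"slide":[0,0,0.004],"grip":1},{"spin":0,"slide":[0,0,0],"grip":1}]'

```text
time: 9.8
tool_pos: [0.4539, 0.0959, 0.1667]
ee_rot: [-3.141, -0.0, 1.85]
wrist_force: [2.6, -0.6, -1.5]
width: 0.0192
finger_force: 30.0
```

arm_command --plan '[{"spin":0,"slide":[0,0,0.004],"grip":1},{"spin":0,"slide":[0,0,0.003],"grip":1},{"spin":0,"slide":[0,0,0],"grip":1}]'

```text
time: 10.18
tool_pos: [0.4546, 0.0962, 0.1647]
ee_rot: [3.139, -0.0, 1.85]
wrist_force: [0.2, 0.7, 5.3]
width: 0.0193
finger_force: 30.0
```

```bash
python3 - <<'E'
from h import *
sc=shot('scene')
b=cv2.resize(sc[110:230,250:370],None,fx=4.5,fy=4.5,interpolation=cv2.INTER_CUBIC)
cv2.imwrite('pics/z4.png',b); o=sensors.get_obs(); print(o['wrist_torque'],o['wrist_force'],o['tool_pos'])
E
```

```text
[-0.0384 -0.232   0.1759] [1.5683 0.18   6.0229] [0.4546 0.0962 0.1647]
```

View pics/z4.png

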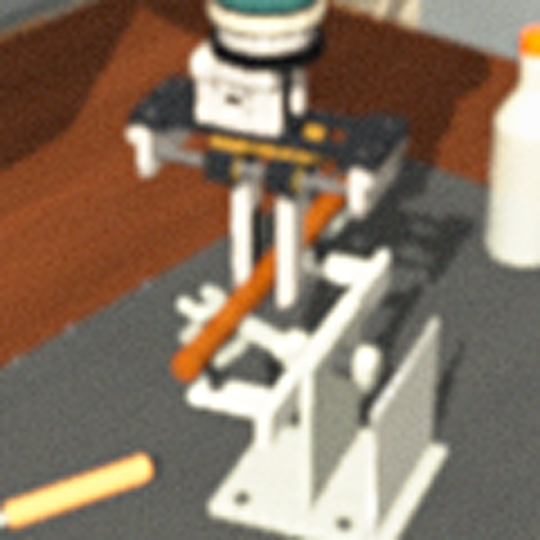

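The upward force of 6 N at z 0.1647 means the rod is seated in both saddles and the rest is level. I'll release partway first, so the rod stays captured between the fingers.

arm_command --plan '[{"spin":0,"slide":[0,0,-0.001],"grip":0.28},{"spin":0,"slide":[0,0,0],"grip":0.28},{"spin":0,"slide":[0,0,0],"grip":0.28},{"spin":0,"slide":[0,0,0],"grip":0.28},{"spin":0,"slide":[0,0,0],"grip":0.28},{"spin":0,"slide":[0,0,0],"grip":0.28}]'

```text
time: 10.98
tool_pos: [0.454, 0.0959, 0.1639]
ee_rot: [-3.142, 0.0, 1.85]
wrist_force: [-0.1, 0.6, 0.2]
width: 0.0341
finger_force: 0.0
```

```bash
python3 - <<'E'
from h import *
sc=shot('scene')
cv2.imwrite('pics/s5.png',sc)
b=cv2.resize(sc[110:230,250:370],None,fx=4.5,fy=4.5,interpolation=cv2.INTER_CUBIC)
cv2.imwrite('pics/z5.png',b)
f=lambda uv:(uv-[250,110])*4.5
for th in(0,.16):
  for y in(-.125,.155):
    z=.05; print(th,y,f(proj('scene',br(-.052,y*np.cos(th)+z*np.sin(th),-y*np.sin(th)+z*np.cos(th)))))
E
```

```text
0 -0.125 [178.9389 370.9232]
0 0.155 [342.0074 180.5332]
0.16 -0.125 [184.4583 338.2401]
0.16 0.155 [344.4518 206.7489]
```

View pics/z5.png

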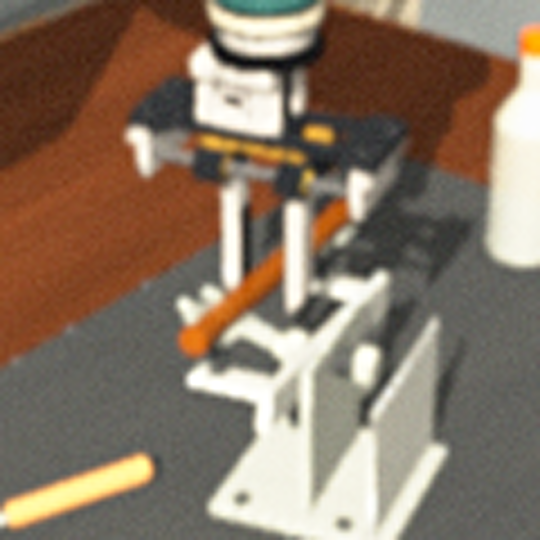

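The rod sank with the rest and sits in both saddles, with its near end at (192,339) in the crop. I'll lift clear and measure the centring in the top view.

arm_command --plan '[{"spin":0,"slide":[0,0,-0.06],"grip":0.28},{"spin":0,"slide":[0,0,-0.1],"grip":0.28},{"spin":0,"slide":[0,0,-0.1],"grip":0.28},{"spin":0,"slide":[-0.11,0,0],"grip":0.28},{"spin":0,"slide":[-0.11,0,0],"grip":0.28},{"spin":0,"slide":[-0.11,0,0],"grip":0.28},{"spin":0,"slide":[-0.11,0,0],"grip":0.28},{"spin":0,"slide":[-0.11,0,0],"grip":0.28},{"spin":0,"slide":[0,0,0],"grip":0.28}]'

```text
time: 12.15
tool_pos: [0.53, -0.1718, 0.2924]
ee_rot: [-3.139, -0.001, 1.845]
wrist_force: [0.3, 0.4, 0.0]
width: 0.0342
finger_force: 0.0
```

```bash
python3 - <<'E'
from h import *
t=shot('top'); sc=shot('scene'); cv2.imwrite('pics/t6.png',t); cv2.imwrite('pics/s6.png',sc)
a=cv2.resize(t[160:290,215:325],None,fx=3.6,fy=3.6,interpolation=cv2.INTER_CUBIC)
b=cv2.resize(sc[130:260,260:370],None,fx=3.6,fy=3.6,interpolation=cv2.INTER_CUBIC)
cv2.imwrite('pics/z6.png',np.hstack([a,b]))
th=.16;z=.05
for nm,im in(('top',t),('scene',sc)):
    hsv=cv2.cvtColor(im,cv2.COLOR_BGR2HSV); m=cv2.inRange(hsv,(4,140,80),(22,255,255))
    e=[proj(nm,br(-.052,y*np.cos(th)+z*np.sin(th),-y*np.sin(th)+z*np.cos(th))) for y in(-.125,.155)]
    c=(e[0]+e[1])/2; M=np.zeros_like(m); cv2.line(M,*[tuple(int(round(q)) for q in c+(x-c)*1.15) for x in e],255,15)
    n,l,st,ce=cv2.connectedComponentsWithStats(m&M); i=1+np.argmax(st[1:,4])
    pts=np.argwhere(l==i)[:,::-1].astype(np.float32); d=(e[1]-e[0])/np.linalg.norm(e[1]-e[0]); s=(pts-c)@d
    print(nm,e,st[i],'extent along',s.min()-.5,s.max()+.5,'predicted half',np.linalg.norm(e[1]-e[0])/2)
E
```

```text
top [array([317.3009, 218.7552]), array([227.2562, 243.2385])] [226 215  92  32 523] extent along -47.32708636649193 48.04419367001842 predicted half 46.65694704923747
scene [array([290.9907, 185.1645]), array([326.5448, 155.9442])] [290 154  39  35 295] extent along -25.441272640660994 25.869074608161338 predicted half 23.010427558137152
```

View pics/z6.png

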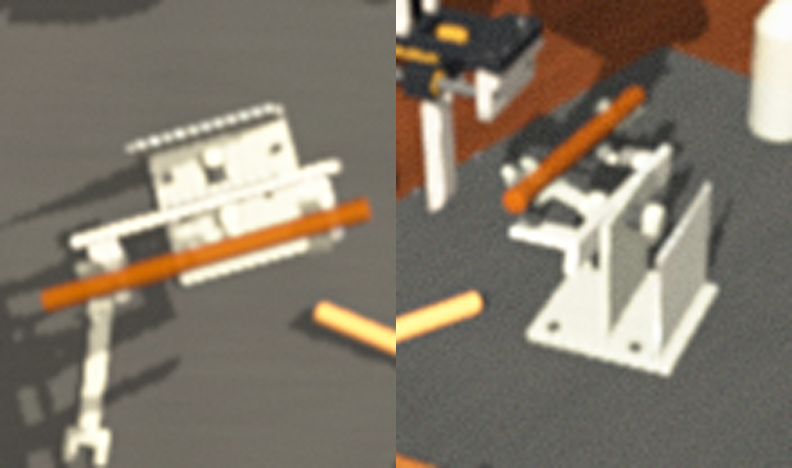

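Top view: the rod lies from (42,300) to (370,210) in the crop, centred on the saddles to about 1 mm; the scene view shows it in both Vs. Next, the bolt head.

arm_command --plan '[{"spin":1,"slide":[0,0,0],"grip":-0.06},{"spin":1,"slide":[0,0,0],"grip":-0.06},{"spin":1,"slide":[0,0,0],"grip":-0.06},{"spin":1,"slide":[0,0,0],"grip":-0.06},{"spin":1,"slide":[0,0,0],"grip":-0.06},{"spin":1,"slide":[0,0,0],"grip":-0.06},{"spin":1,"slide":[0,0,0],"grip":-0.06},{"spin":1,"slide":[0,0,0],"grip":-0.06},{"spin":1,"slide":[0,0,0],"grip":-0.06},{"spin":1,"slide":[0,0,0],"grip":-0.06}]'

```text
time: 13.5
tool_pos: [0.5297, -0.1663, 0.2947]
ee_rot: [3.141, -0.001, 0.977]
wrist_force: [-0.2, -0.6, -0.2]
width: 0.0499
finger_force: 0.0
```

arm_command --plan '[{"spin":1,"slide":[0,0,0],"grip":-0.06},{"spin":1,"slide":[0,0,0],"grip":-0.06},{"spin":1,"slide":[0,0,0],"grip":-0.06},{"spin":1,"slide":[0,0,0],"grip":-0.06},{"spin":1,"slide":[0,0,0],"grip":-0.06},{"spin":1,"slide":[0,0,0],"grip":-0.06},{"spin":1,"slide":[0,0,0],"grip":-0.06},{"spin":0.93,"slide":[0,0,0],"grip":-0.06},{"spin":0,"slide":[0,0,0],"grip":-0.06}]'

```text
time: 14.62
tool_pos: [0.5297, -0.1667, 0.2947]
ee_rot: [3.141, -0.001, 0.289]
wrist_force: [0.3, -0.6, 0.7]
width: 0.0497
finger_force: 0.0
```

```bash
python3 - <<'E'
from h import *
s=br(.027,0,0); print(s); go(s[0],s[1],.23,.28)
E
```

```text
[0.5339 0.1028 0.11  ]
spin units 0.101301026363392 slide after spin [ 0.157  -0.5156  0.1293]
```

arm_command --plan '[{"spin":0.1,"slide":[0,0,0],"grip":-0.06},{"spin":0,"slide":[0.026,-0.086,0],"grip":-0.06},{"spin":0,"slide":[0.026,-0.086,0],"grip":-0.06},{"spin":0,"slide":[0.026,-0.086,0],"grip":-0.06},{"spin":0,"slide":[0.026,-0.086,0],"grip":-0.06},{"spin":0,"slide":[0.026,-0.086,0],"grip":-0.06},{"spin":0,"slide":[0.026,-0.086,0],"grip":-0.06},{"spin":0,"slide":[0,0,0.08],"grip":-0.06},{"spin":0,"slide":[0,0,0.049],"grip":-0.06},{"spin":0,"slide":[0,0,0],"grip":-0.06}]'

```text
time: 15.88
tool_pos: [0.5329, 0.1014, 0.227]
ee_rot: [-3.141, 0.005, 0.278]
wrist_force: [0.3, 0.4, 0.5]
width: 0.05
finger_force: 0.0
```

```bash
python3 - <<'E'
from h import *
s=br(.027,0,0); go(s[0],s[1],.11,.28)
sc=shot('scene')
b=cv2.resize(sc[110:230,270:390],None,fx=4.5,fy=4.5,interpolation=cv2.INTER_CUBIC)
cv2.imwrite('pics/z7.png',b)
E
```

```text
spin units -0.02305437993681165 slide after spin [ 0.0028 -0.002   0.234 ]
```

View pics/z7.png

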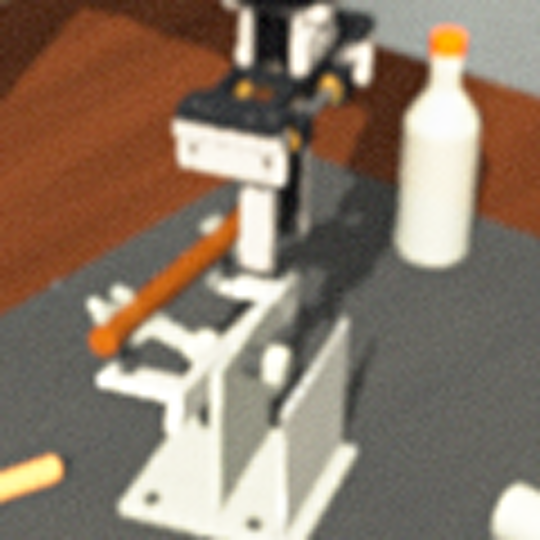

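The fingers stand above the gap with the near tip at (257,268), in line with the head at (277,363) below. Descending.

arm_command --plan '[{"spin":0,"slide":[0.0028,-0.002,0.03],"grip":-0.06},{"spin":0,"slide":[0,0,0.04],"grip":-0.06},{"spin":0,"slide":[0,0,0.04],"grip":-0.06},{"spin":0,"slide":[0,0,0.04],"grip":-0.06},{"spin":0,"slide":[0,0,0.04],"grip":-0.06},{"spin":0,"slide":[0,0,0.04],"grip":-0.06},{"spin":0,"slide":[0,0,0],"grip":-0.06}]'

```text
time: 16.8
tool_pos: [0.5346, 0.1022, 0.1131]
ee_rot: [-3.141, 0.003, 0.277]
wrist_force: [-0.1, -0.6, 0.2]
width: 0.0501
finger_force: 0.0
```

arm_command --plan '[{"spin":0,"slide":[0,0,0],"grip":0.4},{"spin":0,"slide":[0,0,0],"grip":1},{"spin":0,"slide":[0,0,0],"grip":1},{"spin":0,"slide":[0,0,0],"grip":1},{"spin":0,"slide":[0,0,0],"grip":1},{"spin":0,"slide":[0,0,0],"grip":1}]'

```text
time: 17.55
tool_pos: [0.5353, 0.1062, 0.1158]
ee_rot: [-3.135, -0.003, 0.278]
wrist_force: [-2.9, 8.5, 1.8]
width: 0.0247
finger_force: 30.0
```

The width of 24.7 mm (the rod read 19.2 for 20) means the head is still tilted and stuck. I'll centre the gripper sideways and drag vertically while squeezing: the sliding takes friction off the rotation and the squeeze aligns the flats.

arm_command --plan '[{"spin":0,"slide":[0,-0.007,0],"grip":1},{"spin":0,"slide":[0,0,-0.006],"grip":1},{"spin":0,"slide":[0,0,-0.006],"grip":1},{"spin":0,"slide":[0,0,-0.006],"grip":1},{"spin":0,"slide":[0,0,0],"grip":1}]'

```text
time: 18.18
tool_pos: [0.5348, 0.1063, 0.1166]
ee_rot: [-3.14, 0.002, 0.276]
wrist_force: [13.3, 4.3, -27.6]
width: 0.0244
finger_force: 30.0
```

```bash
cat >> h.py <<'E'
def rodtilt():
    "tilt estimate from the rod's near end height in the scene picture"
    sc=shot('scene'); hsv=cv2.cvtColor(sc,cv2.COLOR_BGR2HSV); m=cv2.inRange(hsv,(4,140,80),(22,255,255))
    M=np.zeros_like(m); M[165:206,280:312]=255
    n,l,st,ce=cv2.connectedComponentsWithStats(m&M); i=1+np.argmax(st[1:,4]); print(st[i][:4],ce[i])
    for th in(0,.08,.16): print(th,proj('scene',br(-.052,-.125*np.cos(th)+.05*np.sin(th),.125*np.sin(th)+.05*np.cos(th))))
    return sc
E
python3 - <<'E'
from h import *
rodtilt(); o=sensors.get_obs(); print(o['width'],o['wrist_torque'],o['wrist_force'])
E
```

```text
[290 165  22  25] [300.566  178.4088]
0 [289.7642 192.4274]
0.08 [290.3161 188.8135]
0.16 [290.9907 185.1645]
0.024619423092543814 [ 0.6972 -2.3536 -0.1931] [ 13.217    4.2656 -27.6745]
```

The head sticks and the drag force is only 28 N. I'll pull further, biased so the +y pad presses harder and its upward friction helps level the rest.

arm_command --plan '[{"spin":0,"slide":[0,0.008,0],"grip":1},{"spin":0,"slide":[0,0,-0.006],"grip":1},{"spin":0,"slide":[0,0,-0.006],"grip":1},{"spin":0,"slide":[0,0,0],"grip":1}]'

```text
time: 18.73
tool_pos: [0.5342, 0.1059, 0.1193]
ee_rot: [-3.131, 0.005, 0.278]
wrist_force: [14.3, 13.5, -36.7]
width: 0.0237
finger_force: 30.0
```

```bash
python3 - <<'E'
from h import *
rodtilt(); o=sensors.get_obs(); print(o['width'],o['wrist_torque'],o['wrist_force'])
E
```

```text
[288 165  24  31] [300.1458 181.3229]
0 [289.7642 192.4274]
0.08 [290.3161 188.8135]
0.16 [290.9907 185.1645]
0.023681906417570522 [ 2.2559 -2.6656  0.0334] [ 14.0084  13.3465 -36.146 ]
```

It is turning: the rod end dropped by about 6 px, so the rest is nearly level. Continuing.

arm_command --plan '[{"spin":0,"slide":[0,0,-0.006],"grip":1},{"spin":0,"slide":[0,0,-0.004],"grip":1},{"spin":0,"slide":[0,0,0],"grip":1}]'

```text
time: 19.15
tool_pos: [0.5322, 0.1053, 0.1221]
ee_rot: [-3.131, 0.011, 0.278]
wrist_force: [11.5, 11.8, -41.3]
width: 0.0235
finger_force: 29.9
```

```bash
python3 - <<'E'
from h import *
rodtilt(); o=sensors.get_obs(); print(o['width'],o['wrist_torque'],o['wrist_force'])
E
```

```text
[289 165  23  31] [299.773  181.8108]
0 [289.7642 192.4274]
0.08 [290.3161 188.8135]
0.16 [290.9907 185.1645]
0.023614378313865127 [ 1.9738 -2.2149  0.0419] [ 11.6848  11.4409 -40.5464]
```

arm_command --plan '[{"spin":0,"slide":[0,0,0.006],"grip":1},{"spin":0,"slide":[0,-0.003,0.006],"grip":1},{"spin":0,"slide":[0,-0.003,0.006],"grip":1},{"spin":0,"slide":[0,0,0],"grip":1},{"spin":0,"slide":[0,0,0],"grip":1}]'

```text
time: 19.82
tool_pos: [0.5323, 0.1055, 0.1218]
ee_rot: [-3.138, 0.007, 0.277]
wrist_force: [-0.2, 6.1, -18.4]
width: 0.0234
finger_force: 30.0
```

```bash
python3 - <<'E'
from h import *
sc=rodtilt(); o=sensors.get_obs(); print(o['width'],o['wrist_torque'],o['wrist_force'])
cv2.imwrite('pics/s8.png',sc)
b=cv2.resize(sc[120:240,270:390],None,fx=4.8,fy=4.8,interpolation=cv2.INTER_CUBIC)
cv2.imwrite('pics/z8.png',b)
f=lambda uv:(uv-[270,120])*4.8
for y in(-.102,.132):print(y,[f(proj('scene',br(-.005,y,z))) for z in(.015,-.015)])
print([f(proj('scene',br(-.052,y,.05))) for y in (-.125,.155)])
E
```

```text
[289 166  22  30] [299.5444 182.0611]
0 [289.7642 192.4274]
0.08 [290.3161 188.8135]
0.16 [290.9907 185.1645]
0.023503867237723578 [ 0.9544 -0.0421  0.088 ] [  0.1443   6.0348 -19.5151]
-0.102 [array([182.2452, 392.8047]), array([182.6808, 432.3968])]
0.132 [array([318.2291, 216.2496]), array([317.0028, 253.2044])]
[array([ 94.8681, 347.6514]), array([268.8078, 144.5688])]
```

View pics/z8.png

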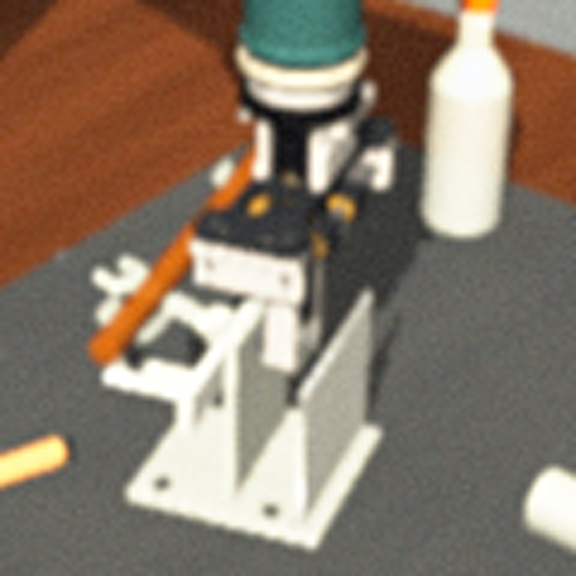

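The rod end is now at (103,347) in the crop, against (95,348) predicted for level, so it is near level. I'll quantify the tilt from the rod's line angle, with the hanging picture (s6) as calibration.

```bash
cat >> h.py <<'E'
def tilt(im,box=(165,206,280,308)):
    hsv=cv2.cvtColor(im,cv2.COLOR_BGR2HSV); m=cv2.inRange(hsv,(4,140,80),(22,255,255)); M=np.zeros_like(m); M[box[0]:box[1],box[2]:box[3]]=255
    n,l,st,ce=cv2.connectedComponentsWithStats(m&M); i=1+np.argmax(st[1:,4]); m=(l==i)
    pts=np.argwhere(m)[:,::-1].astype(np.float32)
    d=np.array([.7,-.7]); c=pts.mean(0); A=[]
    for _ in range(4):   # centreline: mean cross offset per bin along the axis, ends trimmed
        nn=np.array([-d[1],d[0]]); s=(pts-c)@d; e=(pts-c)@nn
        bins=np.arange(s.min()+5,s.max()-7,1.); x=[];y=[]
        for b in bins:
            k=(s>=b)&(s<b+2)
            if k.sum()>4: x.append(b+1); y.append(e[k].mean())
        k=np.polyfit(x,y,1)[0]; d=d+k*nn; d/=np.linalg.norm(d)
    obs=np.degrees(np.arctan2(-d[1],d[0]))
    P=lambda th,y:proj('scene',br(-.052,y*np.cos(th)+.05*np.sin(th),-y*np.sin(th)+.05*np.cos(th)))
    th=np.linspace(-.16,.16,65); a=[]
    for t in th: q=P(t,-.04)-P(t,-.12); a.append(np.degrees(np.arctan2(-q[1],q[0])))
    return obs,np.interp(-obs,-np.array(a),th),len(x)
E
python3 - <<'E'
from h import *
z=cv2.imread('pics/z4.png'); im=np.zeros((400,640,3),np.uint8); im[110:230,250:370]=cv2.resize(z,(120,120),interpolation=cv2.INTER_AREA)
for n,i in(('hang',cv2.imread('pics/s6.png')),('hang s5',cv2.imread('pics/s5.png')),('pushed',im),('now',cv2.imread('pics/s8.png'))): print(n,tilt(i))
E
```

```text
hang (np.float64(41.673995782021954), np.float64(0.12867607092466632), 13)
hang s5 (np.float64(41.13418749735514), np.float64(0.13636499854290024), 13)
pushed (np.float64(49.06941884014731), np.float64(0.00659517300716421), 20)
now (np.float64(51.020376221805), np.float64(-0.03190278726830542), 19)
```

```bash
cat >> h.py <<'E'
def vpos(im,us=(294,296,298,300,302)):
    hsv=cv2.cvtColor(im,cv2.COLOR_BGR2HSV); w=cv2.inRange(hsv,(4,140,80),(22,255,255))>0
    sat=np.clip((hsv[...,1].astype(float)-70)/120,0,1)*((hsv[...,0]<26)); r=[]
    for u in us:
        col=sat[166:203,u]; r.append((col*np.arange(166,203)).sum()/col.sum())
    P=lambda th,y:proj('scene',br(-.052,y*np.cos(th)+.05*np.sin(th),-y*np.sin(th)+.05*np.cos(th)))
    out=[]
    for t in(0,.16):
        q=np.array([P(t,y) for y in np.linspace(-.14,.1,60)]); out.append(np.interp(us,q[:,0],q[:,1]))
    return np.array(r),out
E
python3 - <<'E'
from h import *
z=cv2.imread('pics/z4.png'); im=np.zeros((400,640,3),np.uint8); im[110:230,250:370]=cv2.resize(z,(120,120),interpolation=cv2.INTER_AREA)
for n,i in(('hang',cv2.imread('pics/s6.png')),('pushed',im),('now',cv2.imread('pics/s8.png'))): print(n,vpos(i)[0])
print('pred 0,.16',*vpos(i)[1])
E
```

```text
hang [184.1921 182.9389 180.8029 178.1519 176.4023]
pushed [187.8653 185.5852 183.     180.6467 178.1296]
now [189.4506 187.0628 184.4078 181.901  179.0128]
pred 0,.16 [187.4831 185.1484 182.8137 180.4789 178.1441] [182.6919 181.0485 179.405  177.7616 176.118 ]
```

```bash
python3 - <<'E'
from h import *
s6,s8=cv2.imread('pics/s6.png'),cv2.imread('pics/s8.png')
lv=lambda th,x,y,z:br(x,y*np.cos(th)+z*np.sin(th),-y*np.sin(th)+z*np.cos(th))
g6,g8=[cv2.GaussianBlur(cv2.resize(cv2.cvtColor(s,cv2.COLOR_BGR2GRAY),None,fx=4,fy=4,interpolation=cv2.INTER_CUBIC),(0,0),2) for s in(s6,s8)]
for box in((290,309,194,204),(290,309,193,206),(292,308,195,205),(290,302,194,204)):
    u0,u1,v0,v1=box; T=g8[v0*4:v1*4,u0*4:u1*4]; S=g6[(v0-12)*4:(v1+5)*4,(u0-5)*4:(u1+5)*4]
    r=cv2.matchTemplate(S,T,cv2.TM_CCOEFF_NORMED); _,mx,_,loc=cv2.minMaxLoc(r); print(box,mx,'shift px',loc[0]/4-5,loc[1]/4-12)
for p in((-.05,-.08,.03),(-.03,-.08,0),(-.009,-.1,0)):
    a=proj('scene',lv(.16,*p)); print(p,[(t,np.round(a-proj('scene',lv(t,*p)),2)) for t in(-.03,0,.03)],'level at',proj('scene',lv(0,*p)))
E
```

```text
(290, 309, 194, 204) 0.964099109172821 shift px 0.25 -3.75
(290, 309, 193, 206) 0.9708874225616455 shift px 0.25 -3.75
(292, 308, 195, 205) 0.9669692516326904 shift px 0.25 -3.75
(290, 302, 194, 204) 0.9658012986183167 shift px 0.25 -4.0
(-0.05, -0.08, 0.03) [(-0.03, array([ 0.83, -5.26])), (0, array([ 0.73, -4.44])), (0.03, array([ 0.61, -3.62]))] level at [297.1552 190.4719]
(-0.03, -0.08, 0) [(-0.03, array([ 0.06, -4.31])), (0, array([ 0.08, -3.67])), (0.03, array([ 0.08, -3.01]))] level at [303.3939 200.2093]
(-0.009, -0.1, 0) [(-0.03, array([ 0.1 , -5.45])), (0, array([ 0.12, -4.63])), (0.03, array([ 0.13, -3.8 ]))] level at [307.0544 205.3195]
```

The patch shift relative to the hanging stop gives level within about 0.02 rad, which agrees with the flats being flush. I'll relax the residual load and hold.

arm_command --plan '[{"spin":0,"slide":[0,-0.003,0.004],"grip":1},{"spin":0,"slide":[0,0,0.004],"grip":1},{"spin":0,"slide":[0,0,0],"grip":1},{"spin":0,"slide":[0,0,0],"grip":1},{"spin":0,"slide":[0,0,0],"grip":1},{"spin":0,"slide":[0,0,0],"grip":1},{"spin":0,"slide":[0,0,0],"grip":1},{"spin":0,"slide":[0,0,0],"grip":1}]'

```text
time: 20.88
tool_pos: [0.5333, 0.1058, 0.1217]
ee_rot: [3.142, 0.002, 0.277]
wrist_force: [-4.5, 1.6, -8.8]
width: 0.0237
finger_force: 30.0
```

```bash
python3 - <<'E'
from h import *
s=shot('scene'); cv2.imwrite('pics/s9.png',s); o=sensors.get_obs(); print(o['width'],o['wrist_force'],o['ee_rot'],vpos(s)[0],tilt(s))
E
```

```text
0.023711419293107612 [-5.6002  1.9175 -8.6049] [3.1415 0.0024 0.2766] [189.3227 187.0172 184.2917 181.8737 178.9711] (np.float64(50.84812258850528), np.float64(-0.028378279151606112), 19)
```

Stable and unloaded. One unbiased rub downward will seat the flats fully and centre the grip in height; then I'll relax again.

arm_command --plan '[{"spin":0,"slide":[0,-0.002,0.006],"grip":1},{"spin":0,"slide":[0,0,0.006],"grip":1},{"spin":0,"slide":[0,0,0.006],"grip":1},{"spin":0,"slide":[0,0,0.006],"grip":1},{"spin":0,"slide":[0,0,0.003],"grip":1},{"spin":0,"slide":[0,0,0],"grip":1}]'

```text
time: 21.68
tool_pos: [0.5337, 0.106, 0.121]
ee_rot: [3.138, -0.004, 0.277]
wrist_force: [-24.3, -2.7, 37.2]
width: 0.0238
finger_force: 30.1
```

```bash
python3 - <<'E'
from h import *
s=shot('scene'); o=sensors.get_obs(); print(o['width'],o['wrist_force'],o['ee_rot'],vpos(s)[0],tilt(s))
E
```

```text
0.02363956048745221 [-26.6201  -3.1712  36.5244] [ 3.1379 -0.0037  0.2767] [189.2776 186.8994 184.184  181.8195 178.9432] (np.float64(50.42022516306235), np.float64(-0.019727208229426283), 19)
```

arm_command --plan '[{"spin":0,"slide":[0,0,0.004],"grip":1},{"spin":0,"slide":[0,0,0.004],"grip":1},{"spin":0,"slide":[0,0,0],"grip":1},{"spin":0,"slide":[0,0,0],"grip":1}]'

```text
time: 22.22
tool_pos: [0.5364, 0.1067, 0.1185]
ee_rot: [3.138, -0.011, 0.277]
wrist_force: [-20.9, -0.9, 37.8]
width: 0.0236
finger_force: 30.0
```

```bash
python3 - <<'E'
from h import *
s=shot('scene'); o=sensors.get_obs(); print(o['width'],o['wrist_force'],o['ee_rot'],vpos(s)[0],tilt(s))
E
```

```text
0.023525660519166817 [-20.7135  -1.2133  37.3829] [ 3.1377 -0.0112  0.2768] [188.7815 186.5772 183.8612 181.7137 178.69  ] (np.float64(50.39308416765946), np.float64(-0.01918603641875039), 19)
```

It slipped to TCP z 0.1185 and the rest stayed level. Relaxing the load.

arm_command --plan '[{"spin":0,"slide":[0,0,-0.006],"grip":1},{"spin":0,"slide":[0,0,-0.006],"grip":1},{"spin":0,"slide":[0,0,-0.005],"grip":1},{"spin":0,"slide":[0,0,0],"grip":1},{"spin":0,"slide":[0,0,0],"grip":1},{"spin":0,"slide":[0,0,0],"grip":1},{"spin":0,"slide":[0,0,0],"grip":1},{"spin":0,"slide":[0,0,0],"grip":1}]'

```text
time: 23.28
tool_pos: [0.5363, 0.1067, 0.1189]
ee_rot: [3.139, -0.008, 0.277]
wrist_force: [-7.1, 0.0, 8.4]
width: 0.0234
finger_force: 30.0
```

```bash
python3 - <<'E'
from h import *
for k in range(3):
    s=shot('scene'); o=sensors.get_obs(); print(o['width'],o['wrist_force'],o['ee_rot'],vpos(s)[0],tilt(s))
b=cv2.resize(s[120:240,270:390],None,fx=4.8,fy=4.8,interpolation=cv2.INTER_CUBIC); cv2.imwrite('pics/z9.png',b)
E
```

```text
0.023855826765789255 [-6.285   0.1892  7.4765] [ 3.1388 -0.0077  0.2765] [188.8718 186.5815 183.8824 181.7206 178.6708] (np.float64(50.737896406502365), np.float64(-0.026135159311376773), 19)
0.023856661982423515 [-6.0024  0.5277  9.1324] [ 3.1388 -0.0078  0.2765] [188.8271 186.7273 183.8922 181.7044 178.7005] (np.float64(50.02402939789615), np.float64(-0.011859854210102709), 19)
0.023890746217915357 [-7.0897  0.2083  7.5231] [ 3.1388 -0.0077  0.2765] [188.842  186.7653 183.8736 181.7073 178.6014] (np.float64(50.43344686074915), np.float64(-0.019990839314843828), 19)
```

View pics/z9.png

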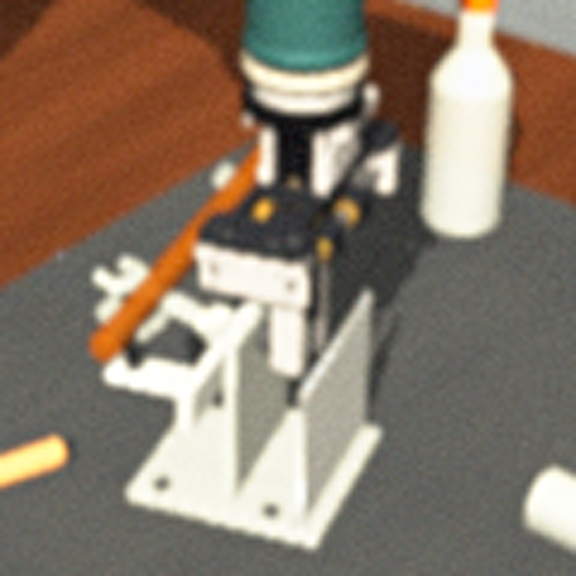

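The bolt head is gripped, the rod lies in both saddles with its end at (103,345), and the readings show the rest level and still. Handing in.

```bash
python3 -c "
from bench import ticket; print(ticket.close_job())"
```

```text
the job is handed in; nothing more can be done
None
```

I handed the job in at about 23 s: the rod lies in both saddles, centred to about 1 mm, and the bolt head is gripped with the rest still and level to within about 0.03 rad by the images.

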